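# Clamp the slide tray on the serology rotator

### The job

Gently slide the slide tray along the rotator's platform until it is fully home against the end stop. Then turn the wing screw clockwise, as many grasps as it takes, until its rubber foot holds the tray finger-tight: firmly, but not forced. Do not knock the hand against the control head that stands just beside the wings, leave the things round the rotator alone, and let go.

Things in the scene. Friction and masses are not known exactly. Their poses are not given: they have to be found in the camera images.
- rotator: Fixed light grey bench rotator, 300x150 mm. Origin under its base's centre on the worktop; +x is the way the tray slides home, z up. Aluminium platform, top at z 56 mm, with two side rails (93 mm apart, tops at z 70) that guide the tray. A clamp yoke bridges the tray at x 60, bar top at z 92.5, 26 mm wide in x; the wing screw goes down through it.
- slide_tray: Loose aluminium tray of glass slides, 0.3 to 0.6 kg, 160x90 mm, lying between the rails. Origin: underside below its middle, x = way home. Tongue at its +x end (x 35 to 80, 60 wide, 10 thick). Upright grip at the other end: 10 mm thick in x (x -77 to -67), 46 wide, top at z 46. Starts 36 to 60 mm out; fully home its origin is at x +2 mm in the rotator's frame. Some 1.5 to 4 N slide it.
- wing_screw: Dark steel wing screw. Origin on its axis (x 60, y 0 of the rotator), underside of its 26 mm wide, 5 mm high collar; x along the wings, z up. Wings 10 mm thick, 66 from end to end, z 5 to 36 (middle 31). Clockwise from above tightens, sinking 3 mm a rad. Its foot is threaded on higher or lower each time (6 mm), so it bites after 0.2 to 2.7 rad, which no pose tells, only feel.
- control_head: Light grey upright housing at the +x end of the rotator, fixed. Origin: its foot, middle of the face that looks at the wings (x 100, z 44 of the rotator). 150 mm wide, top at z 136, a little lower than the wings. The wing tips pass it 7 mm away, the screw's axis is 40 mm from it.
- end_stop: Fixed stop plate with two rubber buffers across the platform's +x end, which the end of the tray's tongue meets when it is home. Origin at the plate's foot (x 86 of the rotator); the buffer faces lie 4 mm before it, at x 82.
- clamp_point (a point): Where the screw's 26 mm rubber foot meets the tongue's top (x 60, y 0, z 66 of the rotator). Free, the screw turns with 0.05 N m; once the foot bites, each 0.1 rad adds some 5 N of clamping and 0.06 N m. Finger-tight: 18 to 42 N on the tray, about 0.4 N m while turning; 60 N is forced. When a turn stops, the moment springs back: read it in motion or after a small forward step.
- slide_box: Bystander: flat dark green slide box, 86x165x34 mm, behind the rotator. Origin: centre of its underside.
- oil_drop: Bystander: small brown dropper bottle, 34 mm wide, 78 high, behind the rotator. Origin: centre of its underside.
- capillary_vial: Bystander: upright vial with a cap, 19 mm wide, 90 high, behind the rotator. Origin: centre of its underside.
- marker_black: Bystander: black marker pen, 144 mm long, lying in front of the rotator. Origin: centre of its underside.
- seal_tray: Bystander: small flat sealing-clay tray, 40x90x10 mm, past the control head. Origin: centre of its underside.

How it is judged (in metres and radians):
On the way, in this order (a step that is already met when the one before it is completed fails the run):
1. the tray is fully home against the end stop, the screw not yet on it (x of slide_tray in the frame of rotator above -0.0005 m and contact force between wing_screw and slide_tray below 3 N), for 0.2 s.
2. the screw's foot presses the tray finger-tight (x of slide_tray in the frame of rotator above -0.0005 m and contact force between wing_screw and slide_tray above 18 N), for 0.2 s.
At the end, for the whole second after the job is handed in: The tray is home within 2.5 mm of the end stop, square between the rails (2 degrees), flat and at rest; the screw presses it with 18 to 42 N. Bystanders within 15 mm of where they stood (all of step 2 and angle between the x axis of slide_tray and the x axis of rotator, either way round below 0.035 rad and angle between slide_tray's own z axis and vertical below 0.03 rad and contact force between wing_screw and slide_tray below 42 N and linear speed of slide_tray below 0.01 m/s); the robot touches nothing.
It fails at once if the screw is forced onto the tray with more than 60 N (contact force between wing_screw and slide_tray above 60 N).
It fails at once if the tray is rammed against the end stop with more than 40 N (contact force between slide_tray and end_stop above 40 N).
It fails at once if the hand knocks or leans on the control head with more than 10 N (contact force between any of the arm, the fingers and control_head above 10 N).
It fails at once if a bystander is moved more than 15 mm (distance of any of slide_box, oil_drop, capillary_vial, marker_black, seal_tray from where it was at the start of the episode above 0.015 m).
It also fails if it takes over 61 s, if anything falls off the work surface, if the arm or the gripper's body presses on something with over 40 N, if the wrist force passes 120 N, or if a joint passes its speed limit or range.

### The arm

A 6-joint arm with a two-finger parallel gripper is mounted at the origin on a cart in front of the work surface, level with it; the furniture and walls round the work are solid. World frame = base frame: x ahead of the robot, y to its left, z up, the work surface at z = 0. Lengths are in mm, angles in degrees, forces in N, time in s.
With the tool pointing down it reaches from about 325 to 900 mm from the base axis. Payload 3.5 kg.
Tool frame: the origin (TCP) lies midway between the tips of the shut fingers; the grasp point (between the pads) lies 19 mm behind it; z points along the fingers, x is the direction in which the jaws open and shut, and the axes are right-handed (so a half turn about z gives the same grasp; the last joint's range is limited). The gripper opens to 85 mm and grips with 20 to 120 N. Pads are 22 mm wide; open, the fingers measure 114 mm over their backs; the gripper's body (76 mm by 85 mm) begins 54 mm behind the grasp point. The pads swing forward as they close: fully open they stand 13 mm farther back than shut.
Start: joints at [-80.294, 15.837, -1.513, 72.651, 0, 84.076], TCP at [168.381, -601.888, 231.313] pointing down, gripper open.
Joint ranges: [-178.77, 178.77], [-48.84, 107.48], [-61.69, 71.31], [-111.58, 123.2], [-90, 87.43], [-180, 180]. Speed limits (degrees/s): [147.25, 147.25, 180, 180, 180, 180].

### API

Orientations are given as a 3x3 rotation matrix whose columns are the frame's x, y, z axes.
In Python, from plant import ctrl gives the robot as it stands. The module is installed in compiled form; this text tells all that it offers.
- The arm moves only by the shell command python3 -m handwheel 'ROWS' [FORCE]. ROWS is a JSON object of lists of equal length, an entry for each row: "grip": the gripper's target within -1 to 1 (fully open at 1, half-way at 0, shut at -1); "travel": the shift along the tool's x, y, z in m, a list of three; "angular": the turn, a rotation vector about the tool's x, y, z in degrees, a list of three. A call has 1 to 10 rows; each row shifts and turns the commanded pose from where the row before left it, along the tool's axes as they then stand; what a row does not reach is not made up. A row lasts 1/10 s, in which the tool goes at most 50 mm and 8.59 degrees, less where a joint would pass 70% of its speed; a pose out of reach is approached as far as the arm can. A call is refused whole if a number of a shift passes 0.05 or a number of a turn 8.59, either way. A call with a gripper value outside its range is refused whole. The fingers move at their own pace and stop on an object; FORCE is the grip in N (left out, the last holds). Time passes only in rows, so rows that do not move let the fingers close. It gives the time, the measured TCP pose, the force and the opening at its end, in the units of the state.
- ctrl.state(): the state, without advancing time (a new reading comes with each control period).
- ctrl.capture(name): name is "scene" or "top"; returns the picture (400x640x3 uint8, red, green, blue); there is no depth.
- ctrl.calibration(name): a dict with "fovy" (degrees; the focal length in pixels is half the picture's height over the tangent of half this angle, whatever the lens; pixels are square), "cx", "cy" (the principal point, pixels), "xyz" and "rotation" of the camera in the world. Camera axes: x right, y down, z forward; pixel columns grow to the right and rows downward; lengths in mm; the calibration is good to about 2 mm. A picture is of the moment at which its call begins. calibration takes no time and is no camera call.
- ctrl.job_done(): hands the job in, once; it reports no verdict.
The state is a dict: "time_s": time; "joint_pos": joint angles; "joint_vel": joint speeds; "joint_efforts": joint torques, N m; "tool_pos": TCP position; "orientation": TCP orientation; "contact_force": force on the tool from outside, world axes, zero at the start; "moment": the same for the moment, N m; "width": finger opening in mm.
Only numpy, scipy, OpenCV 4.12 (cv2) and the standard library are available. Lean on these libraries where they do the work, as an engineer would, in place of code of your own. Each camera call takes 0.05 s, during which the arm holds its last target. There are 200 camera calls.

## Working session

There is one attempt and no reset: what is moved stays moved. The work goes in short steps, Python scripts to look and compute and a shell command to move; the robot and the scene stay as the last step left them, time stands still between calls to the robot, and variables do not carry over. Pictures are saved under pics/ and viewed, about 8 in all and at most 12, crops included, and the job is handed in when it is done.

```bash
mkdir -p pics
python3 - <<'E'
from plant import ctrl
import cv2
for n in("scene","top"):
    im=ctrl.capture(n); cv2.imwrite(f"pics/{n}0.png",cv2.cvtColor(im,cv2.COLOR_RGB2BGR)); print(ctrl.calibration(n))
s=ctrl.state();print(s)
E
```

```text
{'fovy': 48.26106118736949, 'cx': 319.9455073780861, 'cy': 199.85289594091103, 'xyz': array([125.74842696, 493.48794397, 796.68385162]), 'rotation': array([[-0.83102237, -0.37980369,  0.40638772],
       [-0.55615566,  0.57998908, -0.59523403],
       [-0.00962837, -0.72066762, -0.69321387]])}
{'fovy': 47.536494067320724, 'cx': 317.03611252621863, 'cy': 201.3246007736666, 'xyz': array([ 467.56375373, -117.65291925,  937.72392556]), 'rotation': array([[ 9.08175128e-04, -9.97984666e-01,  6.34490523e-02],
       [-9.99996007e-01, -1.07613635e-03, -2.61305826e-03],
       [ 2.67607190e-03, -6.34464258e-02, -9.97981658e-01]])}
{'time_s': 0.1, 'joint_pos': array([-8.02953656e+01,  1.58774672e+01, -1.58883278e+00,  7.26507639e+01,
       -3.03390781e-04,  8.40758197e+01]), 'joint_vel': array([ 0.04201606, -0.07610242,  0.23145059, -0.00143196, -0.09195447,
       -0.0169811 ]), 'joint_efforts': array([-2.96839630e-05, -4.46708858e+01,  2.96128786e+01,  8.43059155e-03,
       -1.08432973e-04, -1.15664811e-07]), 'tool_pos': array([ 168.25070706, -601.20478494,  230.24232744]), 'orientation': array([[ 2.69403821e-01, -9.63027237e-01, -3.49631340e-04],
       [-9.63025155e-01, -2.69403969e-01,  2.01301944e-03],
       [-2.03278462e-03, -2.05611353e-04, -9.99997913e-01]]), 'contact_force': array([-0.06189967, -0.36574274, -0.40743321]), 'moment': array([ 0.02028844,  0.02816771, -0.02553446]), 'width': 85.60943988808084}
```

View pics/scene0.png

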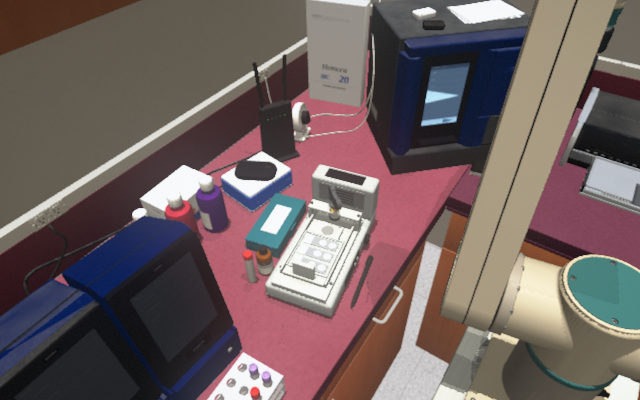

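View pics/top0.png

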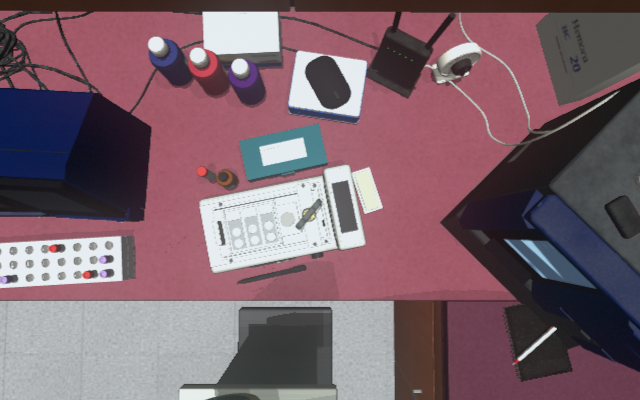

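Run:
```python
import cv2
im=cv2.imread("pics/top0.png")[155:280,190:385]
cv2.imwrite("pics/crop1.png",cv2.resize(im,None,fx=4,fy=4,interpolation=cv2.INTER_CUBIC))
```

```text
(no output)
```

View pics/crop1.png

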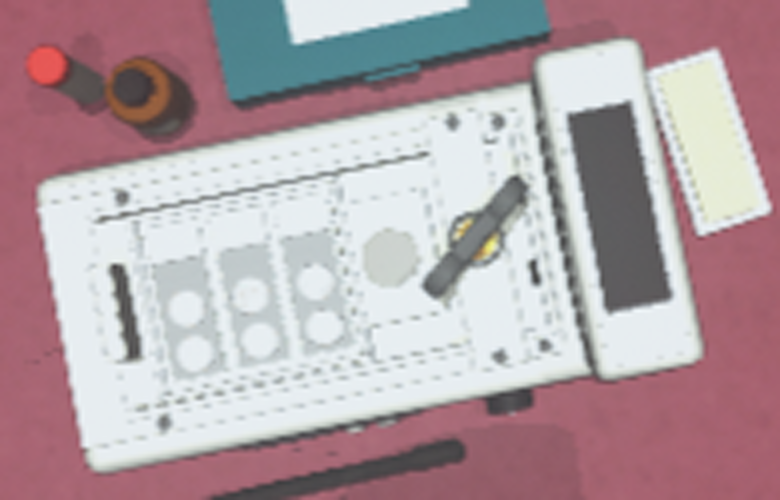

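Run:
```python
import cv2
im=cv2.imread("pics/scene0.png")[160:320,230:400]
cv2.imwrite("pics/crop2.png",cv2.resize(im,None,fx=3.75,fy=3.75,interpolation=cv2.INTER_CUBIC))
```

```text
(no output)
```

View pics/crop2.png

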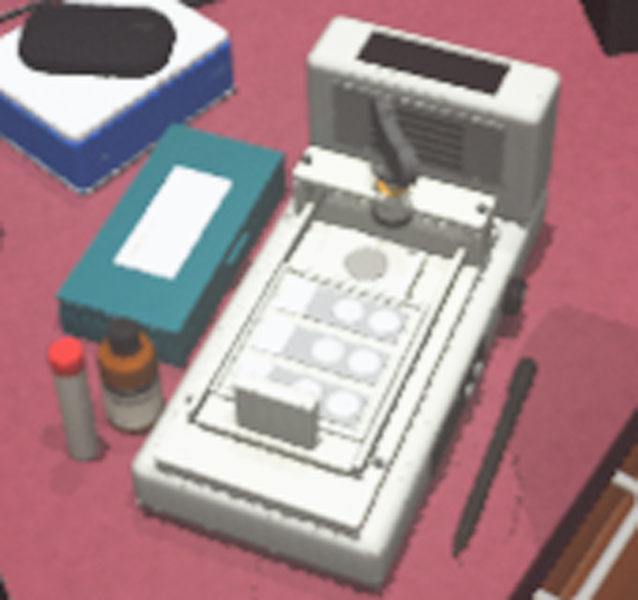

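```bash
cat > h.py <<'E'
from plant import ctrl
import numpy as np, cv2
from scipy.optimize import least_squares
C={n:ctrl.calibration(n) for n in("scene","top")}
def proj(n,p):
    c=C[n]; q=(np.atleast_2d(p)-c["xyz"])@c["rotation"]; f=200/np.tan(np.radians(c["fovy"]/2))
    return q[:,:2]/q[:,2:]*f+[c["cx"],c["cy"]]
def back(n,u,z):
    c=C[n]; f=200/np.tan(np.radians(c["fovy"]/2))
    d=c["rotation"]@np.array([(u[0]-c["cx"])/f,(u[1]-c["cy"])/f,1]); return c["xyz"]+d*(z-c["xyz"][2])/d[2]
def w(p,r): 
    c,s=np.cos(r[2]),np.sin(r[2]); p=np.atleast_2d(np.array(p,float)); return np.c_[r[0]+c*p[:,0]-s*p[:,1],r[1]+s*p[:,0]+c*p[:,1],p[:,2]]
T=lambda a,b:(190+a/4,155+b/4)
S=lambda a,b:(230+a/3.75,160+b/3.75)
E
python3 - <<'E'
from h import *
# rotator points
obs=[("top",T(38,183),(-150,75,44)),("top",T(93,474),(-150,-75,44)),("scene",S(137,507),(-150,75,0)),("scene",S(380,591),(-150,-75,0)),
("top",T(605,378),(100,-75,136)),("top",T(536,50),(100,75,136)),
("scene",S(310,68),(100,75,130)),("scene",S(545,112),(100,-75,130)),("top",T(475,237),(60,0,138))]
def res(r): return np.concatenate([(proj(n,w(p,r))[0]-u) for n,u,p in obs])
o=least_squares(res,[450,-100,-1.37],loss="soft_l1",x_scale=[100,100,1]);r=o.x;print(r,np.degrees(r[2]));print(res(r).reshape(-1,2).round(1))
for z in(125,135,140): print(z,back("top",T(475,237),z),w((60,0,0),r))
# grip: dark strip left edge = top +x edge z=56+46=102
for a in((116,265),(130,360)):
    b=back("top",T(*a),102)-[*r[:2],0]; c,s=np.cos(r[2]),np.sin(r[2]); print("grip top +x edge",c*b[0]+s*b[1],-s*b[0]+c*b[1])
def draw(n,pts,im,O,k):
    for p in pts:
        u=(proj(n,w(p,r))[0]-O)*k; cv2.circle(im,tuple(int(v) for v in u),3,(0,0,255),-1)
pts=[(60,0,92.5),(60,0,140),(47,60,92.5),(47,-60,92.5),(73,60,92.5),(73,-60,92.5),(-80,46.5,70),(-80,-46.5,70),(40,46.5,70),(40,-46.5,70),(100,75,136),(100,-75,136)]
a=cv2.imread("pics/crop1.png");b=cv2.imread("pics/crop2.png");draw("top",pts,a,np.array([190,155]),4);draw("scene",pts,b,np.array([230,160]),3.75)
b=cv2.resize(b,(532,500));o=np.hstack([a,b]);cv2.imwrite("pics/ov.png",cv2.resize(o,None,fx=.609,fy=.609))
E
```

```text
[484.28956315 -49.58327185  -1.3664656 ] -78.29271186700495
[[-0.4 -1. ]
 [ 0.1  1.4]
 [-0.7 -0.3]
 [ 0.9  0.6]
 [ 0.2  1.5]
 [ 0.1  0.4]
 [-2.1 -2.1]
 [-1.6  2.6]
 [ 1.8 -0.5]]
125 [ 496.03708864 -104.97082463  125.        ] [[ 496.46427431 -108.33509231    0.        ]]
135 [ 495.68674415 -105.12686894  135.        ] [[ 496.46427431 -108.33509231    0.        ]]
140 [ 495.5115719 -105.2048911  140.       ] [[ 496.46427431 -108.33509231    0.        ]]
grip top +x edge -107.6873501511491 21.826181751735163
grip top +x edge -109.61118653160565 -22.161835229798342
```

View pics/ov.png

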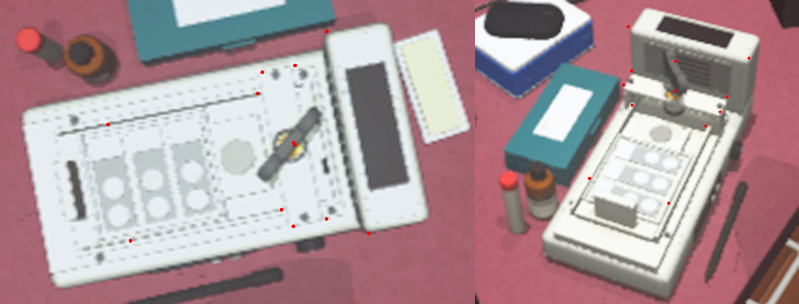

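```bash
python3 -m handwheel '{"grip":[-1,-1,-1,-1,-1,-1,-1,-1],"travel":[[-0.04,-0.0075,0],[-0.04,-0.0075,0],[-0.04,-0.0075,0],[-0.04,-0.0075,0],[-0.04,-0.0075,0],[-0.023,-0.041,0],[-0.023,-0.041,0],[-0.023,-0.041,0]],"angular":[[0,0,0],[0,0,0],[0,0,0],[0,0,0],[0,0,0],[0,0,0],[0,0,0],[0,0,0]]}' 60
python3 -m handwheel '{"grip":[-1,-1,-1,-1,-1,-1,-1,-1,-1,-1],"travel":[[-0.034,-0.0304,0],[-0.034,-0.0304,0],[-0.034,-0.0304,0],[-0.034,-0.0304,0],[-0.034,-0.0304,0],[-0.034,-0.0304,0],[-0.034,-0.0304,0],[-0.034,-0.0304,0],[-0.034,-0.0304,0],[-0.034,-0.0304,0]],"angular":[[0,0,0],[0,0,0],[0,0,0],[0,0,0],[0,0,0],[0,0,0],[0,0,0],[0,0,0],[0,0,0],[0,0,0]]}'
python3 -m handwheel '{"grip":[-1,-1,-1,-1,-1,-1,-1,-1,-1,-1],"travel":[[0,0,0],[0,0,0],[0,0,0],[0,0,0],[0,0,0],[0,0,0],[0,0,0],[0,0,0],[0,0,0],[0,0,0]],"angular":[[0,0,-8.58],[0,0,-8.58],[0,0,-8.58],[0,0,-8.58],[0,0,-8.58],[0,0,-8.58],[0,0,-8.58],[0,0,-8.58],[0,0,-8.58],[0,0,-8.58]]}'
```

```text
time_s: 0.9
tool_pos: [250.8, -298.0, 231.1]
orientation: [[0.268, -0.964, 0.0], [-0.964, -0.268, -0.0], [0.0, -0.0, -1.0]]
contact_force: [0.6, -0.8, 0.1]
width: 0.3
time_s: 1.9
tool_pos: [451.7, 111.7, 231.0]
orientation: [[0.27, -0.963, -0.0], [-0.963, -0.27, -0.0], [0.0, 0.0, -1.0]]
contact_force: [1.1, -0.2, 0.7]
width: -0.2
time_s: 2.9
tool_pos: [451.2, 109.7, 230.8]
orientation: [[0.979, 0.204, -0.001], [0.204, -0.979, -0.0], [-0.001, -0.0, -1.0]]
contact_force: [-0.2, 0.4, 0.4]
width: -0.1
```

```bash
python3 -m handwheel '{"grip":[-1,-1,-1,-1,-1,-1,-1,-1,-1,-1],"travel":[[0,0,0.04],[0,0,0.04],[0,0,0.04],[0,0,0.02],[0,0,0.012],[0,0.006,0],[0,0.006,0],[0,0.006,0],[0,0,0],[0,0,0]],"angular":[[0,0,0],[0,0,0],[0,0,0],[0,0,0],[0,0,0],[0,0,0],[0,0,0],[0,0,0],[0,0,0],[0,0,0]]}'
python3 - <<'E'
from plant import ctrl
import cv2,numpy as np
print(ctrl.state()["contact_force"])
a=cv2.cvtColor(ctrl.capture("top"),cv2.COLOR_RGB2BGR)[155:280,190:320];b=cv2.cvtColor(ctrl.capture("scene"),cv2.COLOR_RGB2BGR)[195:320,250:380]
cv2.imwrite("pics/p3.png",cv2.resize(np.hstack([a,b]),None,fx=3,fy=3,interpolation=cv2.INTER_CUBIC))
E
```

```text
time_s: 3.9
tool_pos: [456.2, 91.8, 80.3]
orientation: [[0.98, 0.197, 0.002], [0.197, -0.98, 0.0], [0.002, 0.0, -1.0]]
contact_force: [0.4, -0.4, -0.7]
width: 0.4
[ 0.44586318 -0.42754521 -0.65378986]
```

View pics/p3.png

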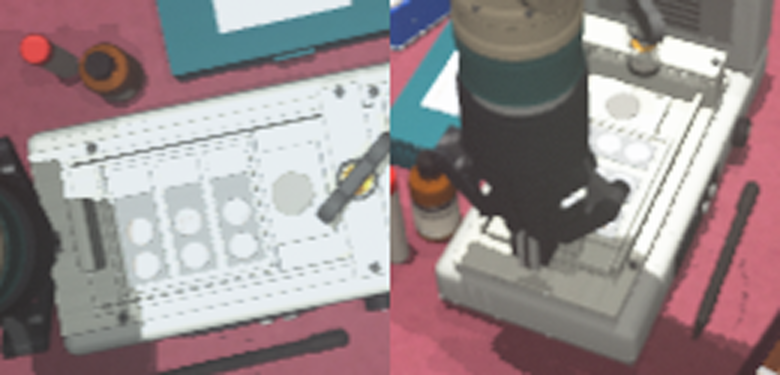

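```bash
python3 -m handwheel '{"grip":[-1,-1,-1,-1,-1,-1,-1,-1,-1,-1],"travel":[[0,0.003,0],[0,0.003,0],[0,0.003,0],[0,0.002,0],[0,0.002,0],[0,0.002,0],[0,0.003,0],[0,0.003,0],[0,0.003,0],[0,0.003,0]],"angular":[[0,0,0],[0,0,0],[0,0,0],[0,0,0],[0,0,0],[0,0,0],[0,0,0],[0,0,0],[0,0,0],[0,0,0]]}'
python3 -m handwheel '{"grip":[-1,-1,-1,-1,-1,-1],"travel":[[0,0.003,0],[0,0.003,0],[0,0.003,0],[0,0.003,0],[0,0.002,0],[0,0.002,0]],"angular":[[0,0,0],[0,0,0],[0,0,0],[0,0,0],[0,0,0],[0,0,0]]}'
```

```text
time_s: 5.0
tool_pos: [460.5, 65.4, 79.2]
orientation: [[0.98, 0.198, -0.0], [0.198, -0.98, 0.0], [-0.0, -0.0, -1.0]]
contact_force: [-0.1, 2.3, 0.8]
width: -0.2
time_s: 5.6
tool_pos: [463.7, 49.7, 79.3]
orientation: [[0.98, 0.198, -0.0], [0.198, -0.98, -0.0], [-0.0, 0.0, -1.0]]
contact_force: [-0.9, 1.3, -0.2]
width: -0.0
```

```bash
python3 -m handwheel '{"grip":[-1,-1,-1,-1],"travel":[[0,0.002,0],[0,0.002,0],[0,0.0015,0],[0,0.0015,0]],"angular":[[0,0,0],[0,0,0],[0,0,0],[0,0,0]]}'
python3 -m handwheel '{"grip":[-1,-1],"travel":[[0,0.001,0],[0,0.001,0]],"angular":[[0,0,0],[0,0,0]]}'
python3 -m handwheel '{"grip":[-1,-1],"travel":[[0,0.001,0],[0,0.001,0]],"angular":[[0,0,0],[0,0,0]]}'
```

```text
time_s: 6.0
tool_pos: [465.1, 42.9, 79.3]
orientation: [[0.98, 0.198, -0.0], [0.198, -0.98, -0.0], [-0.0, 0.0, -1.0]]
contact_force: [-0.8, 1.3, -0.9]
width: 0.1
time_s: 6.2
tool_pos: [465.4, 41.0, 79.3]
orientation: [[0.98, 0.198, -0.0], [0.198, -0.98, -0.0], [-0.0, 0.0, -1.0]]
contact_force: [-0.9, 1.6, -0.5]
width: 0.0
time_s: 6.4
tool_pos: [465.8, 39.1, 79.3]
orientation: [[0.98, 0.198, -0.0], [0.198, -0.98, -0.0], [-0.0, 0.0, -1.0]]
contact_force: [-0.1, 1.9, -1.0]
width: -0.2
```

```bash
for i in 1; do :; done; python3 -m handwheel '{"grip":[-1,-1],"travel":[[0,0.001,0],[0,0.001,0]],"angular":[[0,0,0],[0,0,0]]}'
python3 -m handwheel '{"grip":[-1],"travel":[[0,0.001,0]],"angular":[[0,0,0]]}'
```

```text
time_s: 6.6
tool_pos: [465.8, 38.9, 79.3]
orientation: [[0.98, 0.199, -0.001], [0.199, -0.98, 0.005], [0.0, -0.005, -1.0]]
contact_force: [-1.6, 8.3, 2.4]
width: 0.5
time_s: 6.7
tool_pos: [465.8, 38.9, 79.3]
orientation: [[0.98, 0.199, -0.001], [0.199, -0.98, 0.007], [0.0, -0.007, -1.0]]
contact_force: [-2.7, 12.0, 2.3]
width: -0.2
```

```bash
python3 -m handwheel '{"grip":[-1],"travel":[[0,0.001,0]],"angular":[[0,0,0]]}'
```

```text
time_s: 6.8
tool_pos: [465.8, 38.9, 79.4]
orientation: [[0.98, 0.2, -0.001], [0.2, -0.98, 0.01], [0.001, -0.01, -1.0]]
contact_force: [-2.8, 14.1, 1.9]
width: -0.0
```

```bash
python3 -m handwheel '{"grip":[-1,-1,-1,-1,-1,-1,-1,-1],"travel":[[0,-0.01,0],[0,-0.02,0],[0,0,-0.03],[0,0,-0.045],[0,0,-0.045],[0,0,-0.04],[0,0,0],[0,0,0]],"angular":[[0,0,0],[0,0,0],[0,0,0],[0,0,0],[0,0,0],[0,0,0],[0,0,0],[0,0,0]]}'
python3 - <<'E'
from h import *
for z in(120,130,140,150):
  for t in((525,-129),(522,-126),(470,-84)): print(z,t,((proj("scene",[(*t,z)])[0]-[230,160])*3.75).round(),((proj("top",[(*t,z)])[0]-[190,155])*4).round())
im=ctrl.capture("scene");im=cv2.cvtColor(im,cv2.COLOR_RGB2BGR)
cv2.imwrite("pics/p4.png",cv2.resize(im[170:235,290:390],None,fx=8,fy=8,interpolation=cv2.INTER_CUBIC))
E
```

```text
time_s: 7.6
tool_pos: [462.0, 64.3, 240.9]
orientation: [[0.98, 0.198, 0.004], [0.198, -0.98, -0.001], [0.004, 0.002, -1.0]]
contact_force: [-0.4, 0.4, -0.2]
width: -0.4
120 (525, -129) [372. 108.] [529. 173.]
120 (522, -126) [374. 112.] [522. 180.]
120 (470, -84) [410. 188.] [428. 295.]
130 (525, -129) [372.  95.] [529. 172.]
130 (522, -126) [374. 100.] [522. 178.]
130 (470, -84) [411. 176.] [427. 295.]
140 (525, -129) [372.  83.] [529. 170.]
140 (522, -126) [374.  87.] [522. 177.]
140 (470, -84) [411. 163.] [426. 295.]
150 (525, -129) [373.  70.] [530. 168.]
150 (522, -126) [374.  75.] [523. 175.]
150 (470, -84) [412. 150.] [426. 295.]
```

View pics/p4.png

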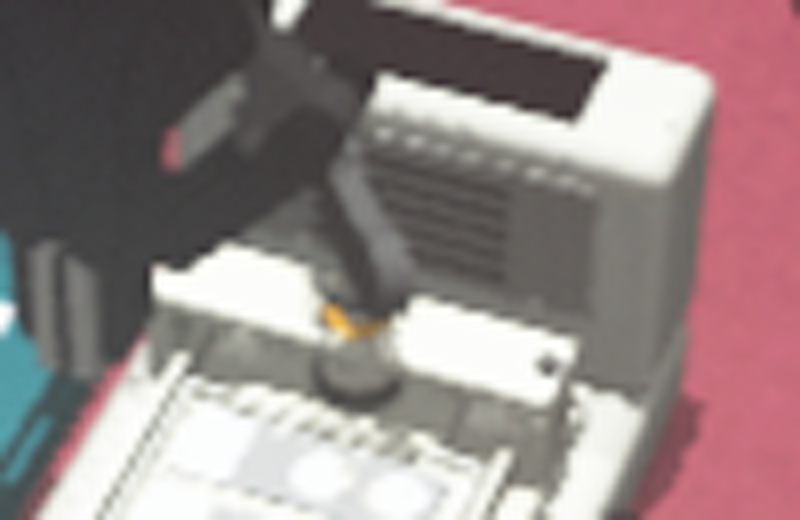

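```bash
python3 -m handwheel '{"grip":[-0.3,-0.3,-0.3,-0.3,-0.3,-0.3,-0.3,-0.3,-0.3,-0.3],"travel":[[0,0,0],[0,0,0],[0,0,0],[0,0,0],[0,0,0],[0,0,0],[0,0,0],[0,0,0],[0,0,0],[0,0,0]],"angular":[[0,0,-8.59],[0,0,-8.59],[0,0,-8.59],[0,0,-8.59],[0,0,-8.59],[0,0,-8.59],[0,0,-8.59],[0,0,-8.59],[0,0,-8.59],[0,0,-8.59]]}' 60
python3 -m handwheel '{"grip":[-0.3,-0.3,-0.3,-0.3,-0.3,-0.3,-0.3,-0.3,-0.3,-0.3],"travel":[[0,0,0],[0,0,0],[0,0,0],[0,0,0],[0,0,0],[0,0,0],[0,0,0],[0,0,0],[0,0,0],[0,0,0]],"angular":[[0,0,-8.59],[0,0,-8.59],[0,0,-8.59],[0,0,-8.59],[0,0,-8.59],[0,0,-8.59],[0,0,-8.59],[0,0,-8.59],[0,0,-8.59],[0,0,-8.59]]}'
python3 -m handwheel '{"grip":[-0.3,-0.3,-0.3,-0.3,-0.3,-0.3,-0.3],"travel":[[0,0,0],[0,0,0],[0,0,0],[0,0,0],[0,0,0],[0,0,0],[0,0,0]],"angular":[[0,0,-8.59],[0,0,-8.59],[0,0,-8.59],[0,0,-8.59],[0,0,-8.59],[0,0,-4.5],[0,0,0]]}'
python3 - <<'E'
from plant import ctrl
import numpy as np
s=ctrl.state();R=s["orientation"];print(s["joint_pos"],np.degrees(np.arctan2(R[1,0],R[0,0])),R.T@(np.array([495.5,-105.2,160])-s["tool_pos"]))
E
```

```text
time_s: 8.65
tool_pos: [459.2, 64.4, 236.9]
orientation: [[-0.133, 0.991, -0.004], [0.991, 0.133, -0.001], [-0.0, -0.004, -1.0]]
contact_force: [-0.3, 0.0, 0.1]
width: 29.8
time_s: 9.65
tool_pos: [459.2, 64.4, 236.9]
orientation: [[-0.998, -0.062, -0.004], [-0.062, 0.998, -0.001], [0.004, -0.001, -1.0]]
contact_force: [0.4, 0.3, 0.4]
width: 29.4
time_s: 10.35
tool_pos: [459.3, 64.4, 237.2]
orientation: [[-0.634, -0.773, -0.004], [-0.773, 0.634, -0.001], [0.003, 0.003, -1.0]]
contact_force: [-0.6, -0.5, 0.3]
width: 30.1
[ 1.73615285e-02 -6.97540300e-01 -1.98661200e+01  7.10628641e+01
 -3.91215485e-02 -1.40642837e+02] -129.33948479496496 [ 108.041848   -135.70845528   77.1316572 ]
```

```bash
python3 -m handwheel '{"grip":[-0.3,-0.3,-0.3,-0.3,-0.3,-0.3,-0.3,-0.3],"travel":[[0.027,-0.0339,0],[0.027,-0.0339,0],[0.027,-0.0339,0],[0.027,-0.034,0],[0,0,0.03],[0,0,0.03],[0,0,0.01],[0,0,0]],"angular":[[0,0,0],[0,0,0],[0,0,0],[0,0,0],[0,0,0],[0,0,0],[0,0,0],[0,0,0]]}'
python3 - <<'E'
from h import *
s=ctrl.state();R=s["orientation"];print(s["joint_pos"],np.degrees(np.arctan2(R[1,0],R[0,0])),s["tool_pos"],s["moment"],s["contact_force"])
a=cv2.cvtColor(ctrl.capture("top"),cv2.COLOR_RGB2BGR)[170:260,250:350];b=cv2.cvtColor(ctrl.capture("scene"),cv2.COLOR_RGB2BGR)[150:240,290:390]
cv2.imwrite("pics/p5.png",cv2.resize(np.hstack([a,b]),None,fx=4,fy=4,interpolation=cv2.INTER_CUBIC))
E
```

```text
time_s: 11.15
tool_pos: [495.0, -104.1, 166.7]
orientation: [[-0.634, -0.773, -0.006], [-0.773, 0.634, 0.002], [0.002, 0.006, -1.0]]
contact_force: [-0.3, -0.3, 0.2]
width: 29.9
[-1.91981099e+01  6.60198245e+00 -2.09881377e+01  6.27579967e+01
 -1.81505037e-02 -1.59821132e+02] -129.3765395719146 [ 494.95782066 -104.14366584  166.67160883] [ 0.07344938 -0.03249629 -0.03982561] [-0.29943937 -0.28249771  0.18752091]
```

View pics/p5.png

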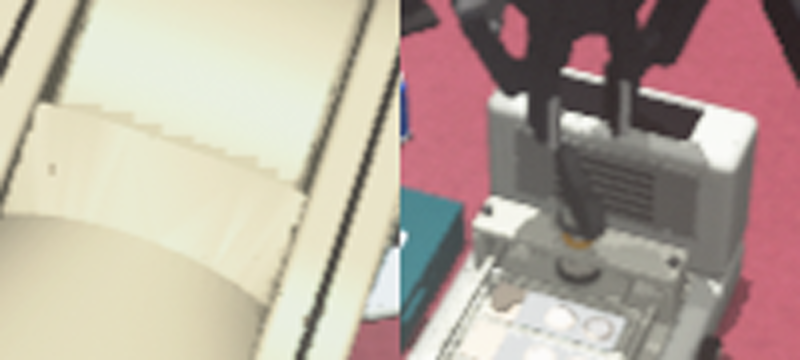

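```bash
python3 -m handwheel '{"grip":[-0.3,-0.3,-0.3,-0.3,-0.3,-0.3],"travel":[[0,0,0.01],[0,0,0.01],[0,0,0.008],[0,0,0.005],[0,0,0.005],[0,0,0]],"angular":[[0,0,0],[0,0,0],[0,0,0],[0,0,0],[0,0,0],[0,0,0]]}'
python3 -m handwheel '{"grip":[-0.3,-0.3,-0.3,-0.3],"travel":[[0,0,0.004],[0,0,0.004],[0,0,0.004],[0,0,0]],"angular":[[0,0,0],[0,0,0],[0,0,0],[0,0,0]]}'
```

```text
time_s: 11.85
tool_pos: [496.7, -104.7, 130.4]
orientation: [[-0.634, -0.774, -0.001], [-0.774, 0.634, 0.001], [0.001, 0.001, -1.0]]
contact_force: [-0.2, -0.2, -0.1]
width: 29.8
time_s: 12.25
tool_pos: [496.8, -104.7, 118.6]
orientation: [[-0.634, -0.774, -0.001], [-0.774, 0.634, 0.0], [0.0, 0.001, -1.0]]
contact_force: [-1.0, 0.0, -0.7]
width: 30.1
```

```bash
python3 -m handwheel '{"grip":[-0.3,-1,-1,-1,-1,-1,-1,-1],"travel":[[0,0,0.003],[0,0,0],[0,0,0],[0,0,0],[0,0,0],[0,0,0],[0,0,0],[0,0,0]],"angular":[[0,0,0],[0,0,0],[0,0,0],[0,0,0],[0,0,0],[0,0,0],[0,0,0],[0,0,0]]}' 80
python3 - <<'E'
from plant import ctrl
s=ctrl.state();R=s["orientation"];print(s["contact_force"],s["moment"],R.T@s["contact_force"])
E
```

```text
time_s: 13.05
tool_pos: [497.4, -104.5, 116.4]
orientation: [[-0.633, -0.774, 0.0], [-0.774, 0.633, 0.001], [-0.001, 0.0, -1.0]]
contact_force: [0.0, 4.4, 1.1]
width: 8.1
[0.03557678 4.44863299 1.10450228] [ 0.82330809 -0.1589116  -0.05704015] [-3.46579683  2.7909205  -1.10024614]
```

```bash
cat > m.py <<'E'
from plant import ctrl
import numpy as np
s=ctrl.state();R=s["orientation"];print("F",(R.T@s["contact_force"]).round(1),"Mz",s["moment"].round(3),"yaw",np.degrees(np.arctan2(R[1,0],R[0,0])).round(1),s["width"].round(1),s["joint_pos"][5].round(1))
E
python3 -m handwheel '{"grip":[-1,-1,-1],"travel":[[0,0,0.0002],[0,0,0.0002],[0,0,0.0002]],"angular":[[0,0,4],[0,0,4],[0,0,4]]}'; python3 m.py
python3 -m handwheel '{"grip":[-1,-1,-1],"travel":[[0,0,0.0002],[0,0,0.0002],[0,0,0.0002]],"angular":[[0,0,4],[0,0,4],[0,0,4]]}'; python3 m.py
```

```text
time_s: 13.35
tool_pos: [497.4, -104.6, 115.8]
orientation: [[-0.782, -0.623, 0.0], [-0.623, 0.782, 0.001], [-0.001, 0.0, -1.0]]
contact_force: [-0.7, 3.9, 0.8]
width: 8.3
time_s: 13.65
tool_pos: [497.2, -104.7, 115.2]
orientation: [[-0.895, -0.447, -0.0], [-0.447, 0.895, 0.0], [-0.0, 0.0, -1.0]]
contact_force: [0.2, 3.3, 1.8]
width: 8.0Traceback (most recent call last):
  File "m.py", line 3, in <module>
    s=ctrl.state();R=s["orientation"];print("F",(R.T@s["contact_force"]).round(1),"Mz",s["moment"].round(3),"yaw",np.degrees(np.arctan2(R[1,0],R[0,0])).round(1),s["width"].round(1),s["joint_pos"][5].round(1))
                                                                                                                                                                 ^^^^^^^^^^^^^^^^
AttributeError: 'float' object has no attribute 'round'
Traceback (most recent call last):
  File "m.py", line 3, in <module>
    s=ctrl.state();R=s["orientation"];print("F",(R.T@s["contact_force"]).round(1),"Mz",s["moment"].round(3),"yaw",np.degrees(np.arctan2(R[1,0],R[0,0])).round(1),s["width"].round(1),s["joint_pos"][5].round(1))
                                                                                                                                                                 ^^^^^^^^^^^^^^^^
AttributeError: 'float' object has no attribute 'round'
```

```bash
sed -i 's/s\["width"\].round(1)/round(s["width"],1)/' m.py; python3 m.py
python3 -m handwheel '{"grip":[-1,-1,-1],"travel":[[0,0,0.0002],[0,0,0.0002],[0,0,0.0002]],"angular":[[0,0,4],[0,0,4],[0,0,4]]}'|grep tool; python3 m.py
python3 -m handwheel '{"grip":[-1,-1,-1],"travel":[[0,0,0.0002],[0,0,0.0002],[0,0,0.0002]],"angular":[[0,0,4],[0,0,4],[0,0,4]]}'|grep tool; python3 m.py
```

```text
F [-1.7  2.9 -1.8] Mz [ 0.654 -0.014  0.091] yaw -153.5 8.0 -135.7
tool_pos: [497.0, -104.7, 114.6]
F [-1.3  3.  -1.5] Mz [0.663 0.125 0.038] yaw -165.5 8.2 -123.7
tool_pos: [496.8, -104.7, 114.0]
F [ 0.9  2.9 -3.1] Mz [0.614 0.211 0.13 ] yaw -177.4 8.1 -111.7
```

```bash
python3 -m handwheel '{"grip":[-1,-1,-1],"travel":[[0,0,0.0002],[0,0,0.0002],[0,0,0.0002]],"angular":[[0,0,4],[0,0,4],[0,0,4]]}'|grep tool; python3 m.py
python3 -m handwheel '{"grip":[-1,-1],"travel":[[0,0,0.0002],[0,0,0.0002]],"angular":[[0,0,4],[0,0,4]]}'|grep tool; python3 m.py
```

```text
tool_pos: [496.7, -104.7, 113.6]
F [ 3.1  3.3 -4. ] Mz [0.661 0.373 0.215] yaw 170.6 7.8 -99.8
tool_pos: [496.6, -104.7, 113.3]
F [ 2.4  1.5 -4.9] Mz [0.675 0.482 0.312] yaw 162.6 8.4 -91.8
```

```bash
python3 -m handwheel '{"grip":[-1],"travel":[[0,0,0.0002]],"angular":[[0,0,3]]}'|grep tool; python3 m.py
python3 -m handwheel '{"grip":[-1],"travel":[[0,0,0.0001]],"angular":[[0,0,2]]}'|grep tool; python3 m.py
```

```text
tool_pos: [496.5, -104.7, 113.2]
F [ 3.6  2.2 -6.7] Mz [0.747 0.509 0.359] yaw 159.6 8.1 -88.8
tool_pos: [496.5, -104.7, 113.1]
F [ 4.   2.  -5.8] Mz [0.714 0.629 0.338] yaw 157.7 8.3 -86.9
```

```bash
python3 -m handwheel '{"grip":[-1],"travel":[[0,0,0.0001]],"angular":[[0,0,2]]}'|grep tool; python3 m.py
python3 -m handwheel '{"grip":[-1],"travel":[[0,0,0.0001]],"angular":[[0,0,2]]}'|grep tool; python3 m.py
```

```text
tool_pos: [496.5, -104.6, 113.0]
F [ 3.1  2.3 -5.9] Mz [0.723 0.576 0.339] yaw 155.7 8.2 -84.9
tool_pos: [496.4, -104.6, 112.9]
F [ 4.1  1.2 -6. ] Mz [0.747 0.593 0.307] yaw 153.7 8.2 -82.9
```

```bash
python3 -m handwheel '{"grip":[-1],"travel":[[0,0,0.0002]],"angular":[[0,0,3]]}'|grep tool; python3 m.py
python3 - <<'E'
from h import *
b=cv2.cvtColor(ctrl.capture("scene"),cv2.COLOR_RGB2BGR)[160:230,300:380]
cv2.imwrite("pics/p6.png",cv2.resize(b,None,fx=8,fy=8,interpolation=cv2.INTER_CUBIC))
E
python3 m.py
```

```text
tool_pos: [496.4, -104.6, 112.8]
F [ 3.8  1.4 -7.3] Mz [0.809 0.633 0.363] yaw 150.7 8.2 -79.9
F [ 4.2  1.9 -6.3] Mz [0.785 0.669 0.233] yaw 150.5 8.4 -79.7
```

View pics/p6.png

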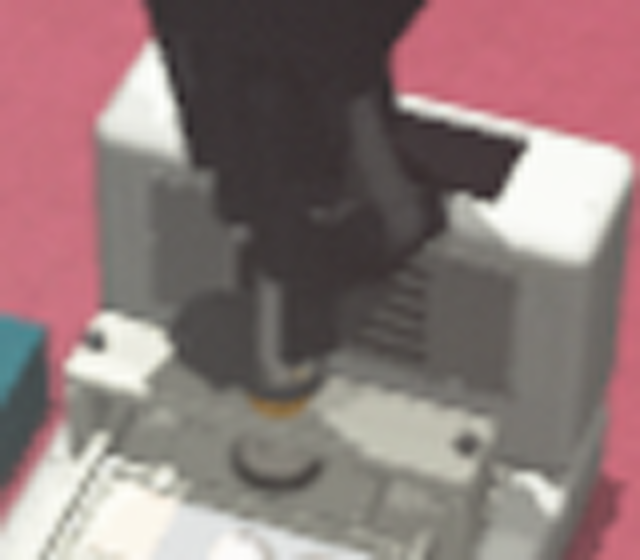

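```bash
python3 -m handwheel '{"grip":[-0.3,-0.3,-0.3,-0.3,-0.3,-0.3,-0.3,-0.3,-0.3],"travel":[[0,0,0],[0,0,0],[0,0,0],[0,0,0],[0,0,-0.01],[0,0,-0.02],[0,0,-0.03],[0,0,-0.04],[0,0,0]],"angular":[[0,0,0],[0,0,0],[0,0,0],[0,0,0],[0,0,0],[0,0,0],[0,0,0],[0,0,0],[0,0,0]]}'; python3 m.py
python3 - <<'E'
from plant import ctrl
import numpy as np
s=ctrl.state();print(s["orientation"].T@(np.array([400,150,260])-s["tool_pos"]))
E
```

```text
time_s: 16.2
tool_pos: [501.5, -106.4, 219.0]
orientation: [[-0.872, 0.49, 0.011], [0.49, 0.872, -0.004], [-0.012, 0.002, -1.0]]
contact_force: [0.1, 0.8, 0.5]
width: 29.9
F [ 0.3  0.8 -0.5] Mz [-0.009 -0.049 -0.012] yaw 150.7 29.9 -79.9
[213.53425637 173.9597444  -43.24559332]
```

```bash
python3 -m handwheel '{"grip":[-0.3,-0.3,-0.3,-0.3,-0.3,-0.3,-0.3,-0.3],"travel":[[0.0355,0.029,-0.007],[0.0355,0.029,-0.007],[0.0355,0.029,-0.007],[0.0355,0.029,-0.007],[0.0355,0.029,-0.007],[0.0355,0.029,-0.007],[0,0,0],[0,0,0]],"angular":[[0,0,0],[0,0,0],[0,0,0],[0,0,0],[0,0,0],[0,0,0],[0,0,0],[0,0,0]]}'
python3 - <<'E'
from h import *
a=cv2.cvtColor(ctrl.capture("top"),cv2.COLOR_RGB2BGR)[155:280,190:385]
cv2.imwrite("pics/p7.png",cv2.resize(a,None,fx=4,fy=4,interpolation=cv2.INTER_CUBIC))
E
```

```text
time_s: 17.0
tool_pos: [396.5, 152.0, 254.7]
orientation: [[-0.873, 0.487, 0.001], [0.487, 0.873, -0.0], [-0.001, 0.0, -1.0]]
contact_force: [-0.0, -0.6, -0.4]
width: 29.9
```

View pics/p7.png

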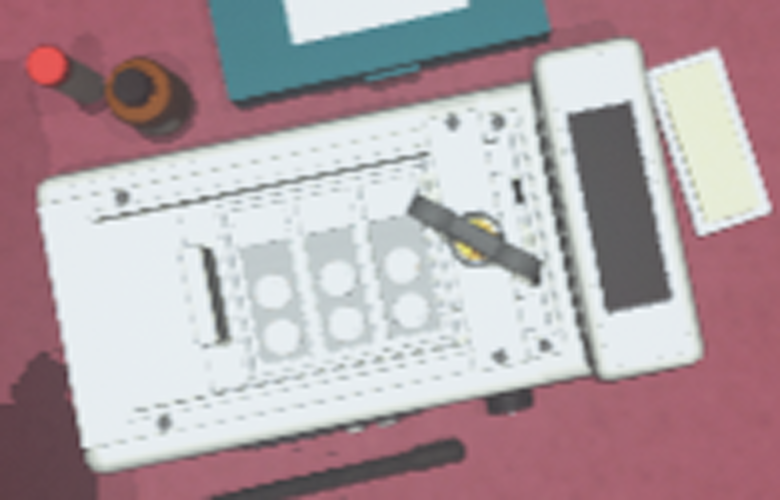

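```bash
python3 -c "
from plant import ctrl
print(ctrl.job_done())"
```

```text
the job is handed in; nothing more can be done
None
```

I slid the tray home and tightened the wing screw to an estimated 26 to 31 N. I then let go and handed the job in at about 17 s. The hand-in gives no verdict.

- **Tray:** I pushed it with the shut fingers until it met the stop, where the push rose from about 2 N to 14 N. The contact point was within about 1 mm of where I expected home to be. The last top picture shows the tray square between the rails.
- **Screw:** One grasp was enough, turning it 80° clockwise. I judged that the foot bit after roughly 45°. The hand turned 80.0° and the wings measured 79.4° in the picture, so the grip did not slip.
- **Clamping:** The last reading in motion was about 0.36 N m, or about 0.39 N m after correcting for the sensor's offset. The force estimate comes from that reading and the angle past the bite, as nothing measures it directly. Some of the small-step readings before it were lower (0.31 to 0.34 N m), probably because of spring-back between steps, so the estimate is a little uncertain. My widest estimate, 25 to 36 N, still lies inside 18 to 42 N.
- **Surroundings:** I saw no sign of touching the control head, and the things round the rotator look unmoved in the last picture. The hand ended clear of everything.

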